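# Load a separator and a second plate into the slotted drilling jig

### The job

The drilling jig's steel nest already holds one square aluminium plate; make it ready for drilling two at once: lay the thin square wooden separator sheet into the nest, flat on the first plate, let go of it, then lay the other full-size square aluminium plate into the nest, fully down and flat on the separator, and let go. The nest is bolted through slots and may sit off the middle of its plywood base, so look or feel for where it really is. Leave the other things on the bench where they are.

Things in the scene. Friction and masses are not known exactly. Their poses are not given: they have to be found in the camera images.
- jig: drilling jig, fixed: plywood base 170 (x) x 110 (y) x 12 mm, origin at centre of its underside, z up. On it a steel nest, square with the base and centred in y, but shifted ALONG THE BASE'S X by an unknown amount, up to 15 mm either way (bolted through slots; no listed pose tells the shift). Outside the nest's end bars a bolted flange 18 mm wide, bolt heads up to 19 mm above the underside
- jig_rim (a point): point over the BASE's centre at the height of the nest's wall tops, 34 mm above the jig's underside; jig axes. Nest cavity 62 x 62 mm, walls 10 mm thick, open on top. The two walls across x are unbroken bars 84 mm long in y; each wall across y has a 38 mm gap in its middle, open down to the base, for gripper fingers. The gaps and cavity shift with the nest
- jig_bed (a point): point over the BASE's centre at the height of the first plate's top, 20 mm above the jig's underside; jig axes. The first plate (60 x 60 x 8 mm, fixed in the middle of the nest) fills the nest's bottom, leaving the cavity 14 mm deep
- separator: the separator: a flat brown wooden (MDF) sheet, 60 x 60 x 6 mm, about 25 g, lying flat on the bench; origin at the centre of its underside, x and y along its edges. Seated, its underside is 20 mm above the jig's underside
- plate: the second plate: a flat bare aluminium square, 60 x 60 x 8 mm, about 80 g, lying flat on the bench; origin at the centre of its underside, x and y along its edges. Seated on the separator, its underside is 26 mm above the jig's underside and its top is level with the nest's wall tops
- disc: a bystander: a round aluminium disc, 60 mm across, 8 mm thick, lying flat; origin at the centre of its underside
- offcut: a bystander: a small square aluminium offcut, 38 x 38 x 8 mm, lying flat; origin at the centre of its underside
- bit_case: a bystander: a shut red plastic drill bit case, 75 x 125 x 35 mm (its x, y, z); origin at the centre of its underside
- bradawl: a bystander: a steel bradawl with a turned wooden handle, lying along its x, about 145 mm long, 24 mm thick; origin at the bench under its middle
- rasp: a bystander: a wooden-handled rasp lying along its y, about 290 mm long, 30 mm wide, 28 mm high; origin at the centre of its underside

How it is judged:
By the outcome, as a careful person would: the job done as asked, in the order asked, and still so for the second after the job is handed in, with the robot touching nothing.
It also fails if it takes over 69 s, if anything falls off the work surface, if the arm or the gripper's body presses on something with over 40 N, if the wrist force passes 120 N, or if a joint passes its speed limit or range.

### The arm

A 6-joint arm with a two-finger parallel gripper is mounted at the origin on the work surface. World frame = base frame: x ahead of the robot, y to its left, z up, the work surface at z = 0. Lengths are in m, angles in rad, forces in N, time in s.
With the tool pointing down it reaches from about 0.3 to 0.775 m from the base axis. Payload 14.6 kg.
Tool frame: the origin (TCP) lies between the finger pads; the fingertips stand 11 mm ahead of it and the grasp point (between the pads) lies 8 mm behind it (ctrl.nose_length is the distance from the TCP to the fingertips, in m); z points along the fingers, x is the direction in which the jaws open and shut, and the axes are right-handed (so a half turn about z gives the same grasp; the last joint's range is limited). The gripper opens to 94 mm and grips with 3 to 60 N. Pads are 16 mm wide; open, the fingers measure 119 mm over their backs; the gripper's body (75 mm by 177 mm) begins 78 mm behind the grasp point.
Start: joints at [1.278, 0.3, 1.521, -0, 1.321, -0.067], TCP at [0.123, 0.536, 0.216] pointing down, gripper open.
Joint ranges: [-3.03, 3.03], [-0.79, 2.21], [0.23, 2.52], [-1.04, 4.18], [0, 3.07], [-2.55, 2.55]. Speed limits (rad/s): [2.22, 2.22, 2.57, 3.14, 3.14, 3.14].

### API

Orientations are given as [roll, pitch, yaw] about the fixed x, y, z axes, in that order (R = Rz(yaw) Ry(pitch) Rx(roll)).
In Python, from station import ctrl gives the robot as it stands.
- The arm moves only by the tool jog_arm, never from a script. Its argument "increments" is a list of rows, each an object with "delta_pos": the shift along the world's x, y, z in units of 0.25 m (1.0 is 0.25 m), a list of three; "dr": the turn, a rotation vector about the world's x, y, z in units of 0.5 rad (1.0 is 0.5 rad), a list of three. A call has 1 to 20 rows; each row is the pose to reach, as a shift and turn from the pose commanded when the call began; what a row does not reach only later rows make up. A row lasts 1/10 s, in which the tool goes at most 50 mm and 8.59 degrees, less where a joint would pass 70% of its speed; a pose out of reach is approached as far as the arm can. A call with a number of a shift or a turn outside -1 to 1 is refused whole. A call with a gripper value outside its range is refused whole. "fingers" is the gripper's target within -1 to 1 (shut at 1, half-way at 0, fully open at -1), set as the call begins (left out, the last holds). The fingers move at their own pace and stop on an object; "squeeze" is the grip in N (left out, the last holds). Time passes only in rows, so rows that repeat a pose let the fingers close. It gives the time, the measured TCP pose, the force and the opening at its end, in the units of the state.
- ctrl.get_obs(): the state, without advancing time (a new reading comes with each control period).
- ctrl.camera(name): name is "scene" or "top" or "wrist"; returns the picture (420x560x3 uint8, red, green, blue); there is no depth.
- ctrl.camera_info(name): a dict with "vertical_fov" (degrees; the focal length in pixels is half the picture's height over the tangent of half this angle, whatever the lens; pixels are square), "cx", "cy" (the principal point, pixels), "k1" (the pictures are not rectified: a ray, as slopes to the right and down, at radius r is drawn at 1 + k1 r^2 times it, then the intrinsics apply), "rvec" (rotation vector, rad) and "tvec" (3), from world to camera coordinates, as OpenCV has them. Camera axes: x right, y down, z forward; pixel columns grow to the right and rows downward; lengths in m; the calibration is good to about 2 mm. A picture is of the moment at which its call begins: read the wrist's pose just before it. camera_info takes no time and is no camera call; for the wrist camera it gives the pose at the moment of the call.
- ctrl.hand_in(): hands the job in, once; it reports no verdict.
The state is a dict: "time_s": time; "qpos": joint angles; "joint_vel": joint speeds; "tau": joint torques, N m; "ee_pos": TCP position; "eef_rot": TCP orientation; "force": force on the tool from outside, world axes, zero at the start; "moment": the same for the moment, N m; "grip_width": finger opening in m.
Only numpy, scipy, OpenCV 4.12 (cv2) and the standard library are available. Lean on these libraries where they do the work, as an engineer would, in place of code of your own. Each camera call takes 0.05 s, during which the arm holds its last target. There are 200 camera calls.

## Working session

There is one attempt and no reset: what is moved stays moved. The work goes in short steps, Python scripts to look and compute and a tool call to move; the robot and the scene stay as the last step left them, time stands still between calls to the robot, and variables do not carry over. Pictures are saved under pics/ and viewed, about 8 in all and at most 12, crops included, and the job is handed in when it is done.

Besides the shell and the picture viewer there is one more tool, called after ">>>" as name(argument=value, ...), one argument or row to a line, values as JSON. jog_arm: Moves the arm, as the interface text tells. Its arguments: {"type":"object","properties":{"increments":{"type":"array"},"fingers":{"type":"number"},"squeeze":{"type":"number"}},"required":["increments"]}

```bash
ls; mkdir -p pics; cat > h.py <<'E'
import numpy as np, cv2
from station import ctrl
def save(n,f):
    ci=ctrl.camera_info(n); im=ctrl.camera(n); cv2.imwrite(f,im[:,:,::-1]); 
    import pickle; pickle.dump((ci,im),open(f+'.pkl','wb')); return ci,im
def load(f):
    import pickle; return pickle.load(open(f+'.pkl','rb'))
def K(ci,h=420):
    f=h/2/np.tan(np.radians(ci['vertical_fov'])/2); return np.array([[f,0,ci['cx']],[0,f,ci['cy']],[0,0,1.]])
def ray(ci,uv,z):
    uv=np.asarray(uv,float).reshape(-1,2); k=K(ci)
    d=(uv-[k[0,2],k[1,2]])/k[0,0]; p=d.copy()
    for _ in range(30): p=d/(1+ci['k1']*(p**2).sum(1,keepdims=True))
    R=cv2.Rodrigues(np.array(ci['rvec'],float))[0]; t=np.array(ci['tvec'],float).ravel()
    c=-R.T@t; w=np.c_[p,np.ones(len(p))]@R
    return c+w*((z-c[2])/w[:,2])[:,None]
def proj(ci,P):
    R=cv2.Rodrigues(np.array(ci['rvec'],float))[0]; q=np.asarray(P,float).reshape(-1,3)@R.T+np.array(ci['tvec'],float).ravel()
    s=q[:,:2]/q[:,2:]; k=K(ci); return s*(1+ci['k1']*(s**2).sum(1,keepdims=True))*k[0,0]+[k[0,2],k[1,2]]
E
python3 - <<'E'
from h import *
for n in('top','scene'):
    ci,im=save(n,f'pics/{n}0.png'); print(n,ci)
o=ctrl.get_obs();print(o)
a=cv2.imread('pics/top0.png');print(a.shape)
E
```

```text
pics
top {'vertical_fov': 44.368488127890195, 'cx': 284.66385722039854, 'cy': 213.69336612299685, 'k1': -0.17997729389314768, 'rvec': array([ 2.17631238, -2.21576804,  0.03641916]), 'tvec': array([0.05228805, 0.54591334, 1.18592626])}
scene {'vertical_fov': 51.61255125882881, 'cx': 285.24430141869976, 'cy': 210.41316424739125, 'k1': 0.012626879561726445, 'rvec': array([ 1.7188406 ,  1.58134653, -0.82923963]), 'tvec': array([-0.07196257, -0.26688267,  1.43598212])}
{'time_s': 0.1, 'qpos': array([ 1.27840984e+00,  3.00413490e-01,  1.52147744e+00,  7.44158831e-06,
        1.32069420e+00, -6.66112119e-02]), 'joint_vel': array([-0.00015037,  0.00194524, -0.00406284, -0.00138857, -0.00070298,
       -0.00202739]), 'tau': array([-1.05719395e-03, -5.32639790e+01, -3.53291488e+01,  7.09247100e-02,
        2.34524725e-02, -6.57832402e-05]), 'ee_pos': array([0.12307163, 0.53584209, 0.21596177]), 'eef_rot': array([-3.14151940e+00,  9.89797340e-04,  1.34501925e+00]), 'force': array([-0.014018  , -0.18127837,  0.27706258]), 'moment': array([ 0.00213008, -0.08387218,  0.02503314]), 'grip_width': 0.0937228416176291}
(420, 560, 3)
```

View pics/top0.png

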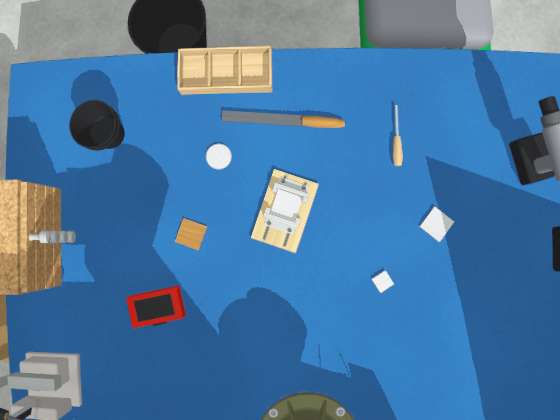

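View pics/scene0.png

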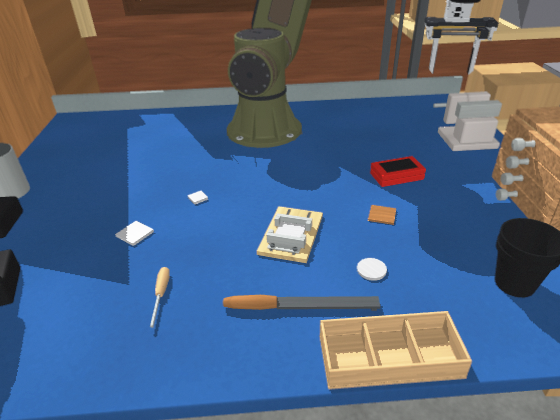

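Top view: separator at (191,233), jig (286,210), second plate at (436,224, half in shadow), disc (219,156), offcut (382,281), bit case (155,306). Now I'll measure.

```bash
cat > seg.py <<'E'
from h import *
ci,im=load('pics/top0.png')
hsv=cv2.cvtColor(im,cv2.COLOR_RGB2HSV)
def rect(m,box,z,name):
    x0,y0,x1,y1=box; mm=np.zeros_like(m); mm[y0:y1,x0:x1]=m[y0:y1,x0:x1]
    cs=max(cv2.findContours(mm,cv2.RETR_EXTERNAL,cv2.CHAIN_APPROX_NONE)[0],key=cv2.contourArea)
    P=ray(ci,cs.reshape(-1,2),z)[:,:2]
    r=cv2.minAreaRect((P*1000).astype(np.float32)); print(name,np.round(r[0],1),np.round(r[1],1),round(r[2],1))
notblue=(((im[:,:,2].astype(int)-im[:,:,0])<40)*255).astype(np.uint8)
rect(notblue,(170,210,215,255),.006,'sep')
rect(notblue,(410,195,465,250),.008,'plate')
rect(notblue,(365,262,400,300),.008,'offcut')
rect(notblue,(200,138,238,175),.008,'disc')
rect(notblue,(240,155,330,260),.012,'jig')
rect(notblue,(120,275,195,335),.035,'case')
E
python3 seg.py
python3 - <<'E'
import cv2
a=cv2.imread('pics/top0.png')[155:265,235:335]
cv2.imwrite('pics/jigc.png',cv2.resize(a,None,fx=5.4,fy=5.4,interpolation=cv2.INTER_CUBIC))
E
```

```text
sep [504.1 264.6] [62.  60.6] 69.3
plate [ 517.  -315.9] [61.1 61.7] 51.3
offcut [ 385. -183.] [39.3 38.5] 32.1
disc [686.  196.3] [59.6 57.2] 88.7
jig [554.5  43. ] [111.1 171.1] 70.5
case [335.4 344.3] [ 80.1 132.6] 11.2
```

View pics/jigc.png

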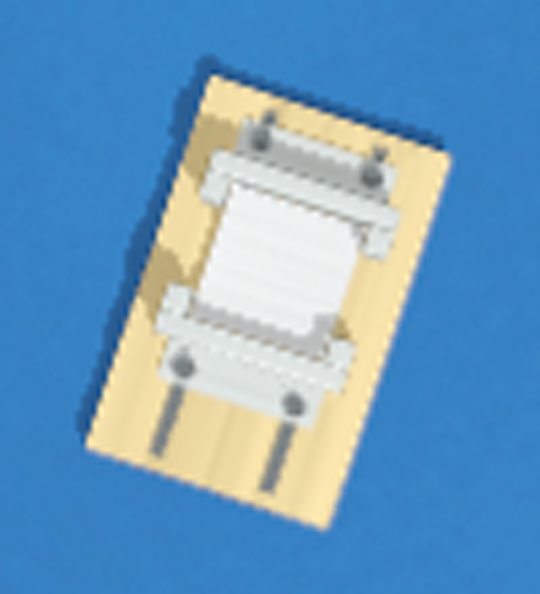

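```bash
python3 - <<'E'
from h import *
ci,im=load('pics/top0.png')
uv=np.array([[215,150],[400,207],[155,330],[345,392]])/5.4+[235,155]
P=ray(ci,uv,.034)[:,:2]*1000;c=P.mean(0);a=np.radians(-19.5)
print(P.round(1),c,(c-[554.5,43])@np.array([[np.cos(a),-np.sin(a)],[np.sin(a),np.cos(a)]]))
E
```

```text
[[617.1  63.6]
 [591.4 -14.3]
 [541.2  90.2]
 [513.5  10.4]] [565.79359869  37.47500147] [12.49009712 -1.43821215]
```

>>> jog_arm(
  increments=[
    {"delta_pos":[0.96,-0.68,0],"dr":[0,0,-0.255]},
    {"delta_pos":[0.96,-0.68,0],"dr":[0,0,-0.255]},
    {"delta_pos":[0.96,-0.68,0],"dr":[0,0,-0.255]},
    {"delta_pos":[0.96,-0.68,0],"dr":[0,0,-0.255]},
    {"delta_pos":[0.96,-0.68,0],"dr":[0,0,-0.255]},
    {"delta_pos":[0.96,-0.68,0],"dr":[0,0,-0.255]},
  ],
)

```text
time_s: 0.7
ee_pos: [0.3647, 0.3643, 0.2163]
eef_rot: [-3.142, 0.0, 1.217]
force: [0.3, 0.7, -1.0]
grip_width: 0.094
```

>>> jog_arm(
  increments=[
    {"delta_pos":[0.56,-0.4,0],"dr":[0,0,0]},
    {"delta_pos":[0.56,-0.4,0],"dr":[0,0,0]},
    {"delta_pos":[0.56,-0.4,0],"dr":[0,0,0]},
    {"delta_pos":[0.56,-0.4,0],"dr":[0,0,0]},
    {"delta_pos":[0.56,-0.4,0],"dr":[0,0,0]},
    {"delta_pos":[0.56,-0.4,0],"dr":[0,0,0]},
    {"delta_pos":[0.56,-0.4,0],"dr":[0,0,0]},
  ],
)

```text
time_s: 1.4
ee_pos: [0.5023, 0.2668, 0.2164]
eef_rot: [-3.141, 0.0, 1.219]
force: [-0.1, -1.1, -0.1]
grip_width: 0.0935
```

```bash
python3 - <<'E'
from h import *
ci,im=save('wrist','pics/w1.png');o=ctrl.get_obs();print(ci['vertical_fov'],o['ee_pos'],o['eef_rot'],o['force'])
R=cv2.Rodrigues(ci['rvec'])[0];print('cam',-R.T@ci['tvec'],R[2])
print(proj(ci,[[.504,.265,0]]))
E
```

```text
69.87449936235186 [0.50227998 0.2668924  0.21656196] [-3.14154843e+00 -5.84550805e-05  1.21895604e+00] [ 0.27593625 -0.23950794 -1.06812863]
cam [0.43057743 0.29262221 0.38581669] [ 0.24455587 -0.09060253 -0.96539298]
[[277.69934404 187.17454682]]
```

View pics/w1.png

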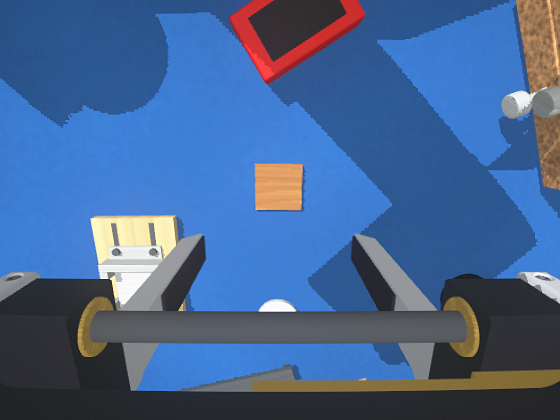

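Separator at (279,187) square to the image and centred between the fingers; jig at lower left. I'll measure the separator and view the nest while the gripper is empty.

```bash
cat >> h.py <<'E'
def rect(ci,m,z,near):
    best=None
    for c in cv2.findContours(m,cv2.RETR_EXTERNAL,cv2.CHAIN_APPROX_NONE)[0]:
        if cv2.contourArea(c)>200 and cv2.pointPolygonTest(c,tuple(map(float,near)),False)>=0: best=c
    P=ray(ci,best.reshape(-1,2),z)[:,:2]*1000
    r=cv2.minAreaRect(P.astype(np.float32)); M=cv2.moments(P.astype(np.float32)) 
    print('rect',np.round(r[0],1),np.round(r[1],1),round(r[2],1),'centroid',round(M['m10']/M['m00'],1),round(M['m01']/M['m00'],1)); return r
def notblue(im): return (((im[:,:,2].astype(int)-im[:,:,0])<40)*255).astype(np.uint8)
E
python3 - <<'E'
from h import *
ci,im=load('pics/w1.png'); rect(ci,notblue(im),.006,(279,187))
E
```

```text
rect [502.9 266.5] [60.4 61.3] 68.6 centroid 502.7 266.1
```

>>> jog_arm(
  increments=[
    {"delta_pos":[0.21,-0.91,0],"dr":[0,0,0]},
    {"delta_pos":[0.21,-0.91,0],"dr":[0,0,0]},
    {"delta_pos":[0.21,-0.91,0],"dr":[0,0,0]},
    {"delta_pos":[0.21,-0.91,0],"dr":[0,0,0]},
    {"delta_pos":[0.21,-0.91,0],"dr":[0,0,0]},
    {"delta_pos":[0.21,-0.91,0],"dr":[0,0,0]},
    {"delta_pos":[0.21,-0.91,0],"dr":[0,0,0]},
    {"delta_pos":[0.21,-0.91,0],"dr":[0,0,0]},
  ],
)

```text
time_s: 2.25
ee_pos: [0.5553, 0.0399, 0.2166]
eef_rot: [3.142, -0.0, 1.219]
force: [-0.7, 0.2, -1.2]
grip_width: 0.0939
```

```bash
python3 - <<'E'
from h import *
ci,im=save('wrist','pics/w2.png');o=ctrl.get_obs();print(o['ee_pos'],o['eef_rot'],o['joint_vel'].round(3))
uv=proj(ci,[[.565,.037,.034]])[0];print(uv)
x,y=(uv-[100,75]).astype(int);print(x,y)
cv2.imwrite('pics/w2c.png',cv2.resize(im[y:y+150,x:x+200,::-1],None,fx=4,fy=4,interpolation=cv2.INTER_CUBIC))
E
```

```text
[0.55536644 0.0399804  0.21660276] [ 3.14144958e+00 -1.43527339e-04  1.21945641e+00] [-0.001  0.002 -0.003 -0.001 -0.002 -0.002]
[279.03396293 199.09791211]
179 124
```

View pics/w2c.png

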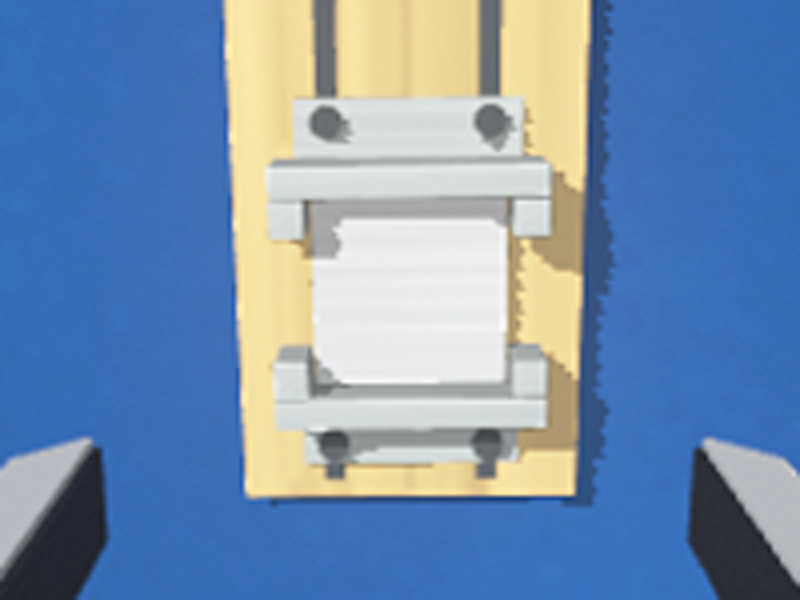

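```bash
python3 - <<'E'
from h import *
ci,im=load('pics/w2.png')
f=lambda L,z:ray(ci,(np.array(L)-1.5)/4+[179,124],z)[:,:2]*1000
N=f([[268,166],[551,164],[275,430],[547,427]],.034);I=f([[268,203],[551,198],[275,398],[547,397]],.034)
B=f([[247,496],[577,495],[225,0],[592,0]],.012);P=f([[314,384],[506,384],[312,290],[506,290]],.020)
print(N.round(1),N.mean(0));print(I.round(1),I.mean(0));print(B.round(1));print(P.round(1))
n=lambda v:(np.linalg.norm(v).round(1),np.degrees(np.arctan2(v[1],v[0])).round(2))
print('Wy',n(N[0]-N[1]),n(N[2]-N[3]),'Wx',n(N[2]-N[0]),n(N[3]-N[1]),'in',n(I[2]-I[0]),n(I[3]-I[1]))
print('base y',n(B[0]-B[1]),'base x',n(B[0]-B[2]),n(B[1]-B[3]),'plate y',n(P[0]-P[1]))
# edge profiles along nest x and y through bars in px, luminance
g=im.astype(int)
u=np.array([np.cos(np.radians(-19.8)),np.sin(np.radians(-19.8))]);v=np.array([-u[1],u[0]])
# rectified nest plane z=.034, 4 px/mm
c=N.mean(0); X,Y=np.meshgrid(np.arange(-60,60,.25),np.arange(-60,60,.25)) # X along base x, Y along base y
Q=(c+X[...,None]*u+Y[...,None]*v)/1000
uv=proj(ci,np.c_[Q.reshape(-1,2),np.full(X.size,.034)]).astype(np.float32).reshape(*X.shape,2)
r=cv2.remap(im,uv[...,0],uv[...,1],cv2.INTER_CUBIC); cv2.imwrite('pics/rect.png',r[:,:,::-1])
h=cv2.cvtColor(r,cv2.COLOR_RGB2HSV)
# white/gray bars vs plywood/blue -> saturation. y extent on bars
S=h[...,1].astype(float);xs=np.arange(-60,60,.25)
for a in(-37,-35,35,37):
    j=int((a+60)*4); s=cv2.GaussianBlur(S[:,j:j+1],(1,5),0).ravel(); k=np.where(s<70)[0]
    print('bar x',a,'y',xs[k.min()],xs[k.max()] )
G=cv2.cvtColor(r,cv2.COLOR_RGB2GRAY).astype(float)
for a in(-36,36):
    i=int((a+60)*4); s=G[i-8:i+8].mean(0); d=np.diff(s); k=np.argsort(-abs(d))[:14]; print('y',a,sorted((xs[q],int(d[q])) for q in k))
E
```

```text
[[513.1  14.4]
 [541.1  92.3]
 [589.8 -14. ]
 [618.1  65.6]] [565.51512512  39.57400416]
[[523.2  10.3]
 [550.6  89.2]
 [580.1 -10.1]
 [608.8  68.6]] [565.67559252  39.51118813]
[[615.  -36.5]
 [652.9  67.4]
 [464.   17.6]
 [502.1 121.1]]
[[5.839e+02 3.000e-01]
 [6.051e+02 5.780e+01]
 [5.550e+02 1.090e+01]
 [5.759e+02 6.780e+01]]
Wy (np.float64(82.8), np.float64(-109.79)) (np.float64(84.4), np.float64(-109.53)) Wx (np.float64(81.9), np.float64(-20.28)) (np.float64(81.5), np.float64(-19.17)) in (np.float64(60.5), np.float64(-19.76)) (np.float64(61.7), np.float64(-19.44))
base y (np.float64(110.5), np.float64(-110.01)) base x (np.float64(160.4), np.float64(-19.68)) (np.float64(160.0), np.float64(-19.61)) plate y (np.float64(61.3), np.float64(-110.2))
bar x -37 y -52.5 51.75
bar x -35 y -52.75 51.75
bar x 35 y -52.5 51.75
bar x 37 y -52.5 52.0
y -36 [(np.float64(-43.25), -11), (np.float64(-43.0), -11), (np.float64(-42.75), -11), (np.float64(-42.5), -8), (np.float64(-41.25), 9), (np.float64(-41.0), 12), (np.float64(-40.75), 11), (np.float64(-40.5), 11), (np.float64(-40.25), 10), (np.float64(-18.0), 8), (np.float64(-17.75), 10), (np.float64(-17.5), 9), (np.float64(18.75), 8), (np.float64(19.0), 9)]
y 36 [(np.float64(-41.75), 11), (np.float64(-41.5), 11), (np.float64(-32.0), -13), (np.float64(-31.75), -13), (np.float64(-30.75), 15), (np.float64(-30.5), 16), (np.float64(-30.25), 15), (np.float64(-20.25), -12), (np.float64(-19.75), -12), (np.float64(13.5), -11), (np.float64(40.0), -13), (np.float64(40.25), -15), (np.float64(40.5), -15), (np.float64(40.75), -14)]
```

View pics/rect.png

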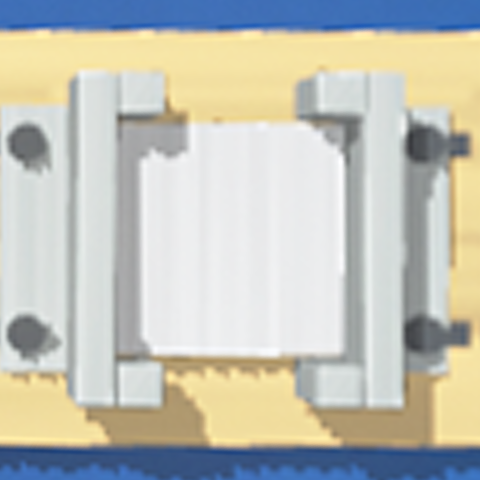

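Nest found: centre ≈ (565.5, 39.6) mm, axis −19.7° (the rectified view shows bars at 77–117 and 364–403 px, symmetric about 240). Now I'll go grasp the separator.

>>> jog_arm(
  increments=[
    {"delta_pos":[-0.21,0.905,-0.3],"dr":[0,0,-0.02]},
    {"delta_pos":[-0.21,0.905,-0.3],"dr":[0,0,-0.02]},
    {"delta_pos":[-0.21,0.905,-0.3],"dr":[0,0,-0.02]},
    {"delta_pos":[-0.21,0.905,-0.3],"dr":[0,0,-0.02]},
    {"delta_pos":[-0.21,0.905,-0.3],"dr":[0,0,-0.02]},
    {"delta_pos":[-0.21,0.905,-0.3],"dr":[0,0,-0.02]},
    {"delta_pos":[-0.21,0.905,-0.5],"dr":[0,0,-0.02]},
    {"delta_pos":[-0.21,0.905,-0.65],"dr":[0,0,-0.02]},
    {"delta_pos":[-0.21,0.905,-0.74],"dr":[0,0,-0.02]},
    {"delta_pos":[-0.21,0.905,-0.78],"dr":[0,0,-0.02]},
    {"delta_pos":[-0.21,0.905,-0.8],"dr":[0,0,-0.02]},
    {"delta_pos":[-0.21,0.905,-0.815],"dr":[0,0,-0.02]},
    {"delta_pos":[-0.21,0.905,-0.815],"dr":[0,0,-0.02]},
    {"delta_pos":[-0.21,0.905,-0.815],"dr":[0,0,-0.02]},
  ],
)

```text
time_s: 3.7
ee_pos: [0.5036, 0.265, 0.0136]
eef_rot: [3.141, -0.001, 1.207]
force: [1.1, -0.3, -0.2]
grip_width: 0.0942
```

>>> jog_arm(
  increments=[
    {"delta_pos":[0,0,0],"dr":[0,0,0]},
    {"delta_pos":[0,0,0],"dr":[0,0,0]},
    {"delta_pos":[0,0,0],"dr":[0,0,0]},
    {"delta_pos":[0,0,0],"dr":[0,0,0]},
    {"delta_pos":[0,0,0],"dr":[0,0,0]},
    {"delta_pos":[0,0,0],"dr":[0,0,0]},
    {"delta_pos":[0,0,0],"dr":[0,0,0]},
    {"delta_pos":[0,0,0],"dr":[0,0,0]},
  ],
  fingers=0.6,
  squeeze=20,
)

```text
time_s: 4.5
ee_pos: [0.5032, 0.2648, 0.0128]
eef_rot: [3.142, -0.0, 1.208]
force: [-1.3, 0.0, 0.6]
grip_width: 0.0598
```

>>> jog_arm(
  increments=[
    {"delta_pos":[0,0,0.1],"dr":[0,0,0.038]},
    {"delta_pos":[0,0,0.3],"dr":[0,0,0.038]},
    {"delta_pos":[0,0,0.46],"dr":[0,0,0.038]},
    {"delta_pos":[0.05,-0.2,0.48],"dr":[0,0,0.038]},
    {"delta_pos":[0.1,-0.4,0.48],"dr":[0,0,0.038]},
    {"delta_pos":[0.15,-0.55,0.48],"dr":[0,0,0.038]},
    {"delta_pos":[0.2,-0.7,0.48],"dr":[0,0,0.038]},
    {"delta_pos":[0.23,-0.82,0.48],"dr":[0,0,0.038]},
    {"delta_pos":[0.25,-0.9,0.48],"dr":[0,0,0.038]},
    {"delta_pos":[0.25,-0.9,0.48],"dr":[0,0,0.038]},
    {"delta_pos":[0.25,-0.9,0.48],"dr":[0,0,0.038]},
    {"delta_pos":[0.25,-0.9,0.48],"dr":[0,0,0.038]},
  ],
)

```text
time_s: 5.7
ee_pos: [0.5654, 0.0408, 0.1327]
eef_rot: [-3.141, -0.0, 1.227]
force: [0.0, -0.1, -0.5]
grip_width: 0.0596
```

```bash
python3 - <<'E'
from h import *
ci,im=save('wrist','pics/w3.png');o=ctrl.get_obs();print(o['ee_pos'],o['eef_rot'],o['grip_width'])
cv2.imwrite('pics/w3.png',im[150:400,120:450,::-1].repeat(2,0).repeat(2,1)[:, :])
E
```

```text
[0.56541139 0.04084085 0.13269068] [-3.14148066e+00 -2.13784787e-05  1.22776753e+00] 0.05985685783243895
```

View pics/w3.png

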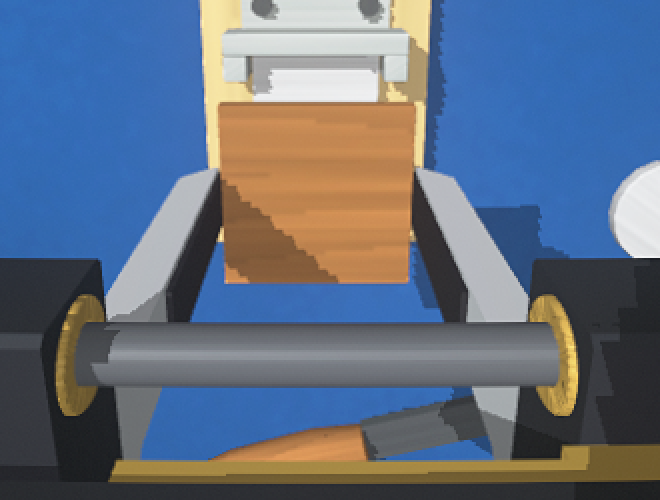

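```bash
python3 - <<'E'
from h import *
ci,im=load('pics/w3.png');o=ctrl.get_obs();t=o['ee_pos'];a=o['eef_rot'][2]-np.pi/2
u=np.array([np.cos(a),np.sin(a)]);v=np.array([-u[1],u[0]])
hsv=cv2.cvtColor(im,cv2.COLOR_RGB2HSV)
m=((hsv[...,0]>5)&(hsv[...,0]<16)&(hsv[...,1]>100)).astype(np.uint8)*255;m[:198]=0;m[300:]=0;m[:,:225]=0;m[:,335:]=0
r=rect(ci,cv2.morphologyEx(m,cv2.MORPH_CLOSE,np.ones((3,3))),t[2]-.0068,(275,240))
d=np.array(r[0])-t[:2]*1000;print('tool yaw deg',np.degrees(a)+90,'sep-TCP along u,v',d@u,d@v)
f=lambda L,z:ray(ci,(np.array(L)-.5)/2+[120,150],z)[:,:2]*1000
c=f([[218,102],[415,102],[409,283],[225,283]],t[2]-.0068);d=c.mean(0)-t[:2]*1000;print(c.round(1),'hand',d@u,d@v)
b=f([[222,33],[409,32],[222,56],[409,55]],.034);d=b-t[:2]*1000;print('bar u,v',d@u,d@v)
E
```

```text
rect [563.6  40.8] [60.5 60.4] 70.3 centroid 563.6 40.8
tool yaw deg 70.34589743759106 sep-TCP along u,v -1.660173607341292 -0.6690069027554885
[[525.   23. ]
 [545.1  79. ]
 [603.2  58.9]
 [582.7   1.8]] hand -1.2718177039487941 -0.6160365620505804
bar u,v [-40.76576109 -41.11750452 -30.39185607 -30.75279782] [-42.85208353  40.58981078 -43.27978096  40.98445308]
```

>>> jog_arm(
  increments=[
    {"delta_pos":[0.0054,-0.004,-0.1],"dr":[0,0,0]},
    {"delta_pos":[0.0054,-0.004,-0.2],"dr":[0,0,0]},
    {"delta_pos":[0.0054,-0.004,-0.28],"dr":[0,0,0]},
    {"delta_pos":[0.0054,-0.004,-0.32],"dr":[0,0,0]},
    {"delta_pos":[0.0054,-0.004,-0.33],"dr":[0,0,0]},
    {"delta_pos":[0.0054,-0.004,-0.33],"dr":[0,0,0]},
    {"delta_pos":[0.0054,-0.004,-0.33],"dr":[0,0,0]},
  ],
)

```text
time_s: 6.45
ee_pos: [0.5675, 0.039, 0.0512]
eef_rot: [3.14, -0.001, 1.227]
force: [-0.3, 0.1, -0.5]
grip_width: 0.0598
```

```bash
python3 - <<'E'
from h import *
ci,im=save('wrist','pics/w4.png');o=ctrl.get_obs();print(o['ee_pos'],o['eef_rot'],o['force'])
cv2.imwrite('pics/w4.png',cv2.resize(im[180:300,190:350,::-1],None,fx=5,fy=5,interpolation=cv2.INTER_CUBIC))
E
```

```text
[0.56747034 0.03887531 0.05119517] [ 3.14015882e+00 -5.12816108e-04  1.22664188e+00] [-0.42397849 -0.48830026 -0.26351482]
```

View pics/w4.png

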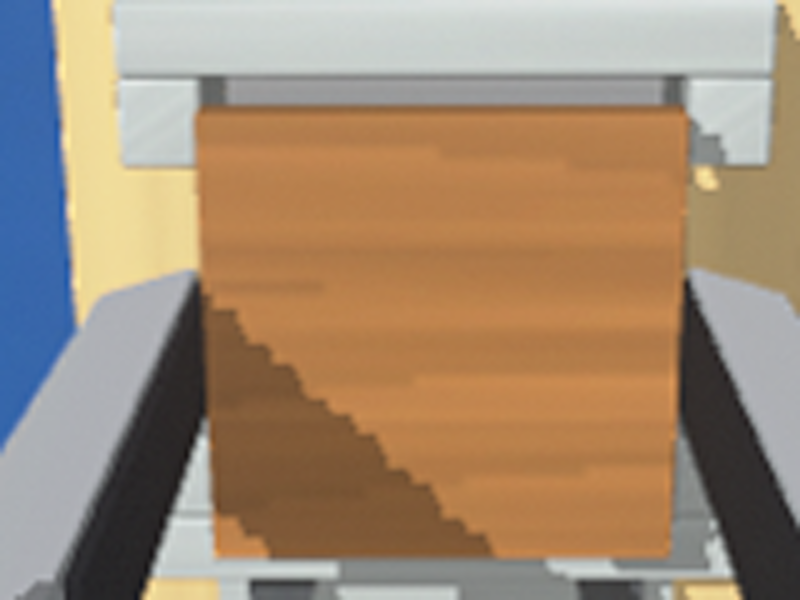

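```bash
python3 - <<'E'
from h import *
ci,im=load('pics/w4.png');o=ctrl.get_obs();t=o['ee_pos'];a=o['eef_rot'][2]-np.pi/2
u=np.array([np.cos(a),np.sin(a)]);v=np.array([-u[1],u[0]])
def f(L,z,n):
    d=ray(ci,(np.array(L)-2)/5+[190,180],z)[:,:2]*1000-t[:2]*1000;print(n,np.c_[d@u,d@v].round(2).tolist())
f([[200,113],[686,113],[670,556],[217,558]],t[2]-.0068,'sep top')
f([[198,105],[688,105]],t[2]-.0128,'sep bottom edge')
f([[116,75],[776,75],[117,75],[774,75]],.034,'bar inner')
f([[120,80],[199,80],[686,80],[772,80]],.034,'stub')
f([[400,577],[400,580]],.034,'lower outer?')
f([[62,100],[70,230]],.012,'base edge')
E
```

```text
sep top [[-31.11, -29.82], [-31.07, 29.03], [29.26, 29.51], [29.51, -30.25]]
sep bottom edge [[-30.6, -31.02], [-30.56, 30.24]]
bar inner [[-33.45, -42.05], [-33.38, 42.05], [-33.45, -41.92], [-33.38, 41.8]]
stub [[-32.79, -41.58], [-32.78, -31.49], [-32.73, 30.59], [-32.73, 41.58]]
lower outer? [[38.75, -6.45], [39.22, -6.46]]
base edge [[-24.71, -54.91], [-5.08, -55.06]]
```

Held separator sits ~1.3 mm too far toward +u relative to the nest; correcting and descending partway.

>>> jog_arm(
  increments=[
    {"delta_pos":[-0.0046,0.0025,0],"dr":[0,0,0]},
    {"delta_pos":[-0.0046,0.0025,0],"dr":[0,0,0]},
    {"delta_pos":[-0.0046,0.0025,-0.01],"dr":[0,0,0]},
    {"delta_pos":[-0.0046,0.0025,-0.02],"dr":[0,0,0]},
    {"delta_pos":[-0.0046,0.0025,-0.028],"dr":[0,0,0]},
    {"delta_pos":[-0.0046,0.0025,-0.028],"dr":[0,0,0]},
  ],
)

```text
time_s: 7.1
ee_pos: [0.5656, 0.0394, 0.0427]
eef_rot: [-3.141, 0.0, 1.226]
force: [-0.1, 0.6, -0.9]
grip_width: 0.0597
```

```bash
python3 - <<'E'
from h import *
ci,im=save('wrist','pics/w5.png');o=ctrl.get_obs();print(o['ee_pos'],o['eef_rot'],o['force'],o['moment'])
cv2.imwrite('pics/w5.png',cv2.resize(im[180:300,190:350,::-1],None,fx=5,fy=5,interpolation=cv2.INTER_CUBIC))
E
```

```text
[0.56573915 0.03939885 0.04295451] [-3.14120166e+00  1.35393767e-04  1.22648198e+00] [-0.29209285  0.02259776  0.12351966] [ 0.00127367 -0.05148464  0.04279668]
```

View pics/w5.png

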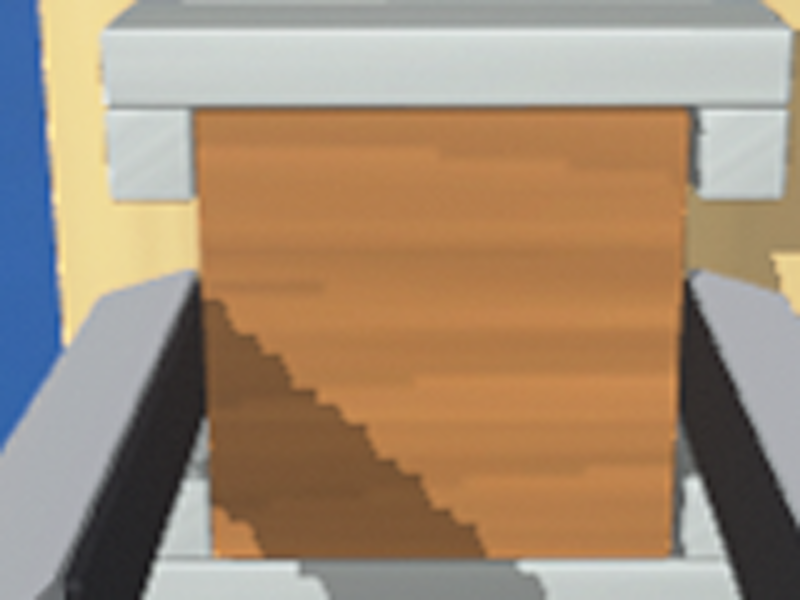

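No contact force and even gaps left and right (192–197 and 690–695): the sheet has entered the nest. Continue down.

>>> jog_arm(
  increments=[
    {"delta_pos":[0,0,-0.012],"dr":[0,0,0]},
    {"delta_pos":[0,0,-0.022],"dr":[0,0,0]},
    {"delta_pos":[0,0,-0.03],"dr":[0,0,0]},
    {"delta_pos":[0,0,-0.036],"dr":[0,0,0]},
    {"delta_pos":[0,0,-0.038],"dr":[0,0,0]},
    {"delta_pos":[0,0,-0.038],"dr":[0,0,0]},
  ],
)

```text
time_s: 7.75
ee_pos: [0.5658, 0.0394, 0.0336]
eef_rot: [-3.141, 0.0, 1.226]
force: [-0.3, -0.4, 0.2]
grip_width: 0.0598
```

```bash
python3 - <<'E'
from h import *
o=ctrl.get_obs();print(o['ee_pos'],o['force'],o['moment'])
E
```

```text
[0.56580003 0.03940775 0.0336184 ] [-0.26107328 -0.37323486  0.18221937] [ 0.02154766 -0.0369022   0.06620805]
```

>>> jog_arm(
  increments=[
    {"delta_pos":[0,0,-0.003],"dr":[0,0,0]},
    {"delta_pos":[0,0,-0.006],"dr":[0,0,0]},
    {"delta_pos":[0,0,-0.006],"dr":[0,0,0]},
  ],
)

```text
time_s: 8.05
ee_pos: [0.566, 0.0394, 0.0327]
eef_rot: [3.141, -0.0, 1.227]
force: [-3.0, -0.9, 5.7]
grip_width: 0.0593
```

>>> jog_arm(
  increments=[
    {"delta_pos":[0,0,0],"dr":[0,0,0]},
    {"delta_pos":[0,0,0],"dr":[0,0,0]},
    {"delta_pos":[0,0,0],"dr":[0,0,0]},
    {"delta_pos":[0,0,0],"dr":[0,0,0]},
    {"delta_pos":[0,0,0],"dr":[0,0,0]},
    {"delta_pos":[0,0,0],"dr":[0,0,0]},
  ],
  fingers=-1,
)

```text
time_s: 8.65
ee_pos: [0.5658, 0.0394, 0.0321]
eef_rot: [-3.142, 0.0, 1.226]
force: [-0.2, 0.3, -0.3]
grip_width: 0.0936
```

```bash
python3 - <<'E'
from h import *
o=ctrl.get_obs();print(o['ee_pos'],o['force'],o['moment'])
E
```

```text
[0.56581208 0.03941911 0.03214542] [-0.18457837  0.26845756 -0.34087054] [0.00129246 0.00199342 0.01545443]
```

Separator seated (5.7 N contact, then released). On to the plate.

>>> jog_arm(
  increments=[
    {"delta_pos":[0,0,0.12],"dr":[0,0,0]},
    {"delta_pos":[0,0,0.3],"dr":[0,0,0]},
    {"delta_pos":[-0.02,-0.1,0.48],"dr":[0,0,-0.2]},
    {"delta_pos":[-0.06,-0.3,0.6],"dr":[0,0,-0.4]},
    {"delta_pos":[-0.1,-0.5,0.7],"dr":[0,0,-0.6]},
    {"delta_pos":[-0.11,-0.71,0.736],"dr":[0,0,-0.663]},
    {"delta_pos":[-0.11,-0.71,0.736],"dr":[0,0,-0.663]},
  ],
)

```text
time_s: 9.35
ee_pos: [0.538, -0.1415, 0.2179]
eef_rot: [3.139, -0.0, 0.891]
force: [-0.1, 1.0, -0.8]
grip_width: 0.0941
```

>>> jog_arm(
  increments=[
    {"delta_pos":[-0.05,-0.2,0],"dr":[0,0,0]},
    {"delta_pos":[-0.1,-0.4,0],"dr":[0,0,0]},
    {"delta_pos":[-0.11,-0.6,0],"dr":[0,0,0]},
    {"delta_pos":[-0.11,-0.71,0],"dr":[0,0,0]},
    {"delta_pos":[-0.11,-0.71,0],"dr":[0,0,0]},
    {"delta_pos":[-0.11,-0.71,0],"dr":[0,0,0]},
  ],
)

```text
time_s: 9.95
ee_pos: [0.5106, -0.3157, 0.2158]
eef_rot: [-3.141, -0.0, 0.894]
force: [0.2, 0.5, -0.3]
grip_width: 0.094
```

```bash
python3 - <<'E'
from h import *
ci,im=save('wrist','pics/w6.png');o=ctrl.get_obs();print(o['ee_pos'],o['eef_rot'],o['force'])
p=proj(ci,[[.517,-.316,.008]])[0];print(p)
m=cv2.cvtColor(im,cv2.COLOR_RGB2HSV)[...,1]<90; m=(m*255).astype(np.uint8)
cs=[c for c in cv2.findContours(m,cv2.RETR_EXTERNAL,cv2.CHAIN_APPROX_NONE)[0] if cv2.contourArea(c)>300]
print([cv2.boundingRect(c) for c in cs])
rect(ci,m,.008,p); rect(ci,notblue(im),.008,p)
E
```

```text
[ 0.51086286 -0.31497339  0.21599403] [-3.14110068e+00 -1.47304640e-04  8.95121501e-01] [-0.68885167  1.29520456 -0.71098355]
[281.50142007 190.61954238]
[(0, 225, 560, 195), (0, 219, 11, 45), (257, 166, 49, 47), (279, 5, 43, 49), (497, 0, 63, 112)]
rect [ 515.4 -315.6] [61.3 60.1] 51.2 centroid 515.5 -315.5
rect [ 515.3 -315.7] [60.6 60.1] 51.2 centroid 516.0 -315.9
```

>>> jog_arm(
  increments=[
    {"delta_pos":[0.018,-0.0025,-0.2],"dr":[0,0,0]},
    {"delta_pos":[0.018,-0.0025,-0.4],"dr":[0,0,0]},
    {"delta_pos":[0.018,-0.0025,-0.58],"dr":[0,0,0]},
    {"delta_pos":[0.018,-0.0025,-0.7],"dr":[0,0,0]},
    {"delta_pos":[0.018,-0.0025,-0.77],"dr":[0,0,0]},
    {"delta_pos":[0.018,-0.0025,-0.8],"dr":[0,0,0]},
    {"delta_pos":[0.018,-0.0025,-0.81],"dr":[0,0,0]},
    {"delta_pos":[0.018,-0.0025,-0.81],"dr":[0,0,0]},
  ],
)

```text
time_s: 10.8
ee_pos: [0.5159, -0.316, 0.0146]
eef_rot: [3.14, -0.0, 0.896]
force: [-0.5, 0.1, -0.8]
grip_width: 0.0941
```

>>> jog_arm(
  increments=[
    {"delta_pos":[0,0,0],"dr":[0,0,0]},
    {"delta_pos":[0,0,0],"dr":[0,0,0]},
    {"delta_pos":[0,0,0],"dr":[0,0,0]},
    {"delta_pos":[0,0,0],"dr":[0,0,0]},
    {"delta_pos":[0,0,0],"dr":[0,0,0]},
    {"delta_pos":[0,0,0],"dr":[0,0,0]},
    {"delta_pos":[0,0,0],"dr":[0,0,0]},
    {"delta_pos":[0,0,0],"dr":[0,0,0]},
  ],
  fingers=0.6,
  squeeze=30,
)

```text
time_s: 11.6
ee_pos: [0.5154, -0.3162, 0.0138]
eef_rot: [3.141, -0.0, 0.895]
force: [-0.8, 0.4, 4.0]
grip_width: 0.0594
```

>>> jog_arm(
  increments=[
    {"delta_pos":[0,0,0.1],"dr":[0,0,0]},
    {"delta_pos":[0,0,0.28],"dr":[0,0,0]},
    {"delta_pos":[0,0.05,0.42],"dr":[0,0,0.1]},
    {"delta_pos":[0.03,0.22,0.48],"dr":[0,0,0.3]},
    {"delta_pos":[0.06,0.4,0.48],"dr":[0,0,0.5]},
    {"delta_pos":[0.09,0.55,0.48],"dr":[0,0,0.663]},
    {"delta_pos":[0.1,0.7,0.48],"dr":[0,0,0.663]},
    {"delta_pos":[0.1,0.7,0.48],"dr":[0,0,0.663]},
  ],
)

```text
time_s: 12.4
ee_pos: [0.5405, -0.1376, 0.1336]
eef_rot: [-3.141, -0.0, 1.23]
force: [-0.8, -0.3, -0.5]
grip_width: 0.0595
```

>>> jog_arm(
  increments=[
    {"delta_pos":[0.03,0.2,0],"dr":[0,0,0]},
    {"delta_pos":[0.06,0.4,0],"dr":[0,0,0]},
    {"delta_pos":[0.09,0.6,0],"dr":[0,0,0]},
    {"delta_pos":[0.1,0.7,0],"dr":[0,0,0]},
    {"delta_pos":[0.1,0.722,0],"dr":[0,0,0]},
    {"delta_pos":[0.1,0.722,0],"dr":[0,0,0]},
    {"delta_pos":[0.1,0.722,0],"dr":[0,0,0]},
  ],
)

```text
time_s: 13.1
ee_pos: [0.5653, 0.0379, 0.1335]
eef_rot: [-3.141, 0.0, 1.225]
force: [-0.1, -0.8, 0.3]
grip_width: 0.0595
```

```bash
python3 - <<'E'
from h import *
o=ctrl.get_obs();print(o['ee_pos'],o['eef_rot'],o['force'],o['grip_width'])
E
```

```text
[0.56528597 0.03791144 0.13353439] [-3.14134980e+00  3.54555651e-04  1.22541608e+00] [-0.07296752 -0.78571701  0.27916168] 0.05950138235463692
```

>>> jog_arm(
  increments=[
    {"delta_pos":[0.002,0.006,-0.1],"dr":[0,0,0]},
    {"delta_pos":[0.002,0.006,-0.2],"dr":[0,0,0]},
    {"delta_pos":[0.002,0.006,-0.28],"dr":[0,0,0]},
    {"delta_pos":[0.002,0.006,-0.315],"dr":[0,0,0]},
    {"delta_pos":[0.002,0.006,-0.325],"dr":[0,0,0]},
    {"delta_pos":[0.002,0.006,-0.325],"dr":[0,0,0]},
    {"delta_pos":[0.002,0.006,-0.325],"dr":[0,0,0]},
    {"delta_pos":[0.002,0.006,-0.325],"dr":[0,0,0]},
  ],
)

```text
time_s: 13.9
ee_pos: [0.5663, 0.0407, 0.0534]
eef_rot: [3.14, -0.001, 1.226]
force: [-0.3, 0.2, -0.1]
grip_width: 0.0592
```

```bash
python3 - <<'E'
from h import *
ci,im=save('wrist','pics/w7.png');o=ctrl.get_obs();print(o['ee_pos'],o['eef_rot'],o['force'])
cv2.imwrite('pics/w7.png',cv2.resize(im[180:300,190:350,::-1],None,fx=5,fy=5,interpolation=cv2.INTER_CUBIC))
E
```

```text
[0.56618338 0.04075505 0.05318159] [ 3.14046781e+00 -3.76847375e-04  1.22656410e+00] [-0.4621036  -0.76536003 -0.69462204]
```

View pics/w7.png

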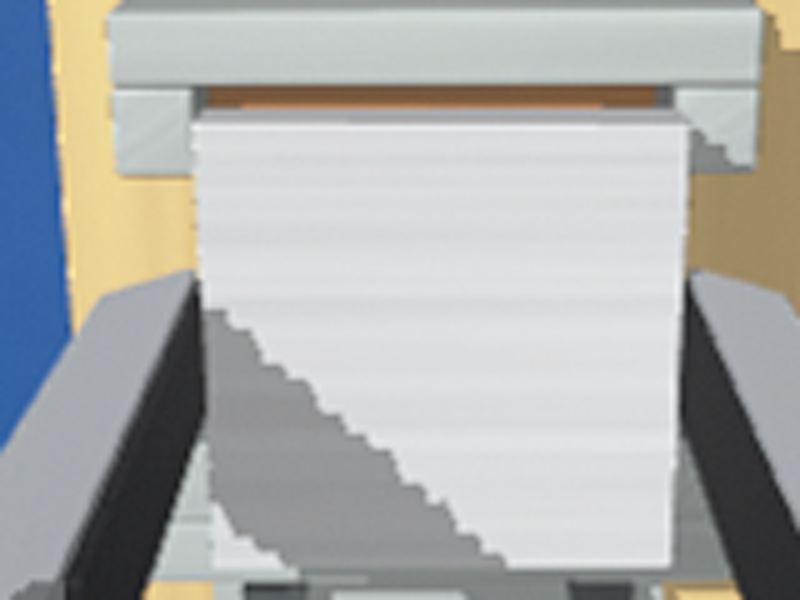

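```bash
python3 - <<'E'
from h import *
ci,im=load('pics/w7.png');o=ctrl.get_obs();t=o['ee_pos'];a=o['eef_rot'][2]-np.pi/2
u=np.array([np.cos(a),np.sin(a)]);v=np.array([-u[1],u[0]])
def f(L,z,n):
    d=ray(ci,(np.array(L)-2)/5+[190,180],z)[:,:2]*1000-t[:2]*1000;d=np.c_[d@u,d@v];print(n,d.round(2).tolist(),d.mean(0).round(2))
f([[195,123],[689,123],[671,566],[213,570]],t[2]-.0058,'plate top')
f([[111,84],[761,82]],.034,'bar inner')
f([[195,90],[673,90]],.034,'stub inner')
f([[400,581]],.034,'lower outer')
print('du,v per 1mm world: u',u,'v',v)
E
```

```text
plate top [[-30.01, -30.43], [-29.95, 29.19], [30.31, 29.44], [30.84, -30.82]] [ 0.3  -0.65]
bar inner [[-31.69, -43.34], [-31.87, 40.54]] [-31.78  -1.4 ]
stub inner [[-30.88, -32.52], [-30.82, 29.21]] [-30.85  -1.65]
lower outer [[40.78, -6.64]] [40.78 -6.64]
du,v per 1mm world: u [ 0.94133483 -0.33747405] v [0.33747405 0.94133483]
```

Separator visible flat in the nest under the plate. Plate is off by about −0.9 u and −1.1 v; correcting and descending into the mouth.

>>> jog_arm(
  increments=[
    {"delta_pos":[-0.0049,-0.0029,0],"dr":[0,0,0]},
    {"delta_pos":[-0.0049,-0.0029,0],"dr":[0,0,0]},
    {"delta_pos":[-0.0049,-0.0029,-0.01],"dr":[0,0,0]},
    {"delta_pos":[-0.0049,-0.0029,-0.02],"dr":[0,0,0]},
    {"delta_pos":[-0.0049,-0.0029,-0.03],"dr":[0,0,0]},
    {"delta_pos":[-0.0049,-0.0029,-0.038],"dr":[0,0,0]},
    {"delta_pos":[-0.0049,-0.0029,-0.038],"dr":[0,0,0]},
    {"delta_pos":[-0.0049,-0.0029,-0.038],"dr":[0,0,0]},
  ],
)

```text
time_s: 14.75
ee_pos: [0.5647, 0.04, 0.0429]
eef_rot: [3.142, 0.0, 1.226]
force: [1.3, -0.6, -1.3]
grip_width: 0.0594
```

```bash
python3 - <<'E'
from h import *
o=ctrl.get_obs();print(o['ee_pos'],o['eef_rot'],o['force'],o['moment'])
E
```

```text
[0.56465413 0.04002683 0.04287636] [3.14158819e+00 7.10991569e-06 1.22649143e+00] [ 1.32122133 -0.57801128 -1.27714619] [-0.16853697 -0.30149198  0.07334278]
```

>>> jog_arm(
  increments=[
    {"delta_pos":[0,0,-0.005],"dr":[0,0,0]},
    {"delta_pos":[0,0,-0.01],"dr":[0,0,0]},
    {"delta_pos":[0,0,-0.013],"dr":[0,0,0]},
    {"delta_pos":[0,0,-0.015],"dr":[0,0,0]},
    {"delta_pos":[0,0,-0.015],"dr":[0,0,0]},
  ],
)

```text
time_s: 15.25
ee_pos: [0.5647, 0.04, 0.0399]
eef_rot: [3.141, -0.0, 1.227]
force: [-3.2, -0.4, 7.5]
grip_width: 0.0596
```

```bash
python3 - <<'E'
from h import *
o=ctrl.get_obs();print(o['ee_pos'],o['eef_rot'],o['force'],o['moment'])
E
```

```text
[0.5647264  0.04004798 0.03985057] [ 3.14126399e+00 -8.56615256e-05  1.22652553e+00] [-3.20631109 -0.44760464  7.53713303] [-0.14944352  0.41445291  0.02156256]
```

Contact at exactly the seated height (TCP 0.0399 against an expected 0.0398). Releasing and lifting away.

>>> jog_arm(
  increments=[
    {"delta_pos":[0,0,0],"dr":[0,0,0]},
    {"delta_pos":[0,0,0],"dr":[0,0,0]},
    {"delta_pos":[0,0,0],"dr":[0,0,0]},
    {"delta_pos":[0,0,0],"dr":[0,0,0]},
    {"delta_pos":[0,0,0],"dr":[0,0,0]},
    {"delta_pos":[0,0,0],"dr":[0,0,0]},
  ],
  fingers=-1,
)

```text
time_s: 15.85
ee_pos: [0.5645, 0.04, 0.0391]
eef_rot: [-3.141, 0.0, 1.226]
force: [-0.2, -0.7, -0.6]
grip_width: 0.094
```

>>> jog_arm(
  increments=[
    {"delta_pos":[0,0,0.08],"dr":[0,0,0]},
    {"delta_pos":[0,0,0.2],"dr":[0,0,0]},
    {"delta_pos":[-0.04,0,0.4],"dr":[0,0,0]},
    {"delta_pos":[-0.04,0,0.55],"dr":[0,0,0]},
    {"delta_pos":[-0.04,0,0.6],"dr":[0,0,0]},
    {"delta_pos":[-0.04,0,0.6],"dr":[0,0,0]},
    {"delta_pos":[-0.04,0,0.6],"dr":[0,0,0]},
  ],
)

```text
time_s: 16.55
ee_pos: [0.5541, 0.0401, 0.1876]
eef_rot: [-3.14, 0.001, 1.227]
force: [-1.0, 0.7, -0.1]
grip_width: 0.094
```

```bash
python3 - <<'E'
from h import *
ci,im=save('wrist','pics/w8.png');o=ctrl.get_obs();print(o['ee_pos'],o['force'],o['grip_width'])
x,y=(proj(ci,[[.565,.039,.034]])[0]-[80,60]).astype(int);print(x,y)
cv2.imwrite('pics/w8.png',cv2.resize(im[y:y+120,x:x+160,::-1],None,fx=5,fy=5,interpolation=cv2.INTER_CUBIC))
E
```

```text
[0.55398205 0.04004148 0.18720512] [-0.29976014 -0.93069109 -0.37412543] 0.09409508185290331
201 145
```

View pics/w8.png

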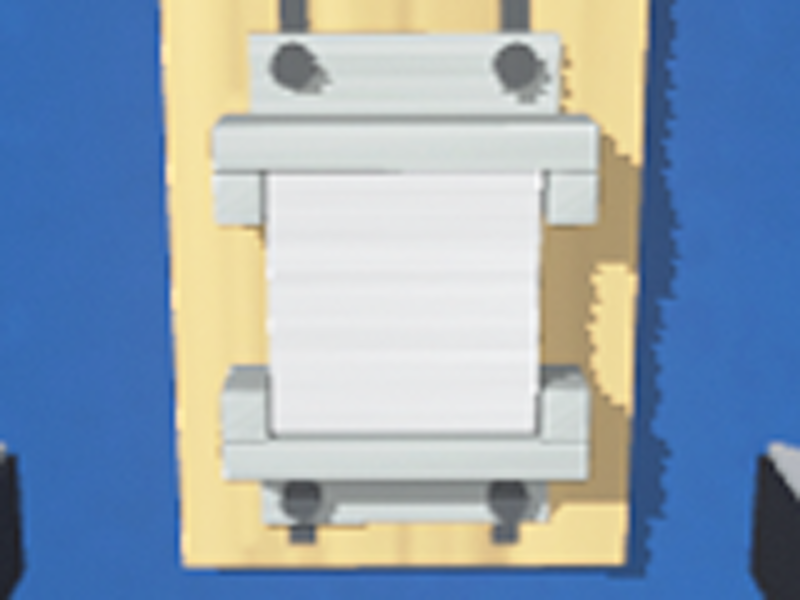

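The plate (267–543, 172–437) fills the nest, level with the wall tops, and no shadow falls on it. I'll compare the bystanders with the first picture, then hand in.

```bash
python3 - <<'E'
from h import *
ci,a=load('pics/top0.png');b=ctrl.camera('top')
for n,(x,y) in dict(disc=(219,156),offcut=(382,281),case=(155,306),bradawl=(398,140),rasp=(300,120)).items():
    d=np.abs(a[y-25:y+25,x-20:x+20].astype(int)-b[y-25:y+25,x-20:x+20]).max(2); print(n,(d>60).mean().round(3))
print(ctrl.get_obs()['time_s'],ctrl.hand_in())
E
```

```text
disc 0.0
offcut 0.0
case 0.0
bradawl 0.0
rasp 0.0
the job is handed in; nothing more can be done
16.65 None
```

I laid the separator into the nest first and let go. The second plate then went in on top of it, and I let go of that too. The job was handed in at about 16.7 s of the 69 s limit.

- **Nest position:** it sat about 12 mm off the base's centre along x, measured from the camera views.
- **Separator:** it met light contact (5.7 N) at its expected height. It was visible lying flat in the nest before the plate covered it.
- **Plate:** it met contact (7.5 N) at the expected seated height, to within about 0.1 mm. The last wrist picture shows it level with the wall tops.
- **Other things on the bench:** picture patches around the disc, offcut, bit case, bradawl and rasp match the first picture, and the gripper ended open, well above the jig.

No check failed. The camera and arm readings disagreed by 1–2 mm, so I corrected each part's position just above the nest from a close wrist picture.

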